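Load a cold brick into a cake carrier lid and slide its cover shut

TASK

Slide the orange cover of the grey carrier lid open, take the blue cold brick out of the white chilling dock and load it flat in the lid's compartment: white nose first under the white ledge, where you must feel for the hidden slot and press back its spring plate, then the rear end down inside the sill, without forcing it. Then slide the cover fully shut over it and let go; leave the pale cake, the tape roll and the scanner alone.

Things in the scene. Friction and masses are not known exactly. Their poses are not given: they have to be found in the camera images.
- brick: Blue cold brick, rigid, 0.2 to 0.4 kg, 140 mm long: blue body 102 (x) x 56 (y) x 34 (z) mm and, before it, flush with the underside, a white nose 38 (x) x 40 (y) x 18 (z). Origin mid-length on the underside, 70 mm from nose tip and from rear; x points to the rear, z up. At the start the body is in the dock, on the table, only the nose sticking out.
- brick_body (a point): Centre of the brick's blue body, 17 mm above its underside, 89 mm from the nose tip, 51 mm from the rear face; axes as the brick. To be gripped across its 56 mm width for loading: held by the nose it cannot go under the ledge, so after pulling it out let go and take it here.
- brick_nose (a point): Centre of the white nose, 19 mm behind its tip, 9 mm above the underside; axes as the brick. The only part that can be gripped (across 40 mm) while the brick is docked. Pull straight along the brick's -x; after 115 to 125 mm the body is clear of the dock.
- dock: White chilling dock, fixed, 117 (x) x 110 (y) x 54 (z) mm, left or right of the carrier lid. Origin on the table, midway across its tunnel, which is 62 mm wide and 40 high, with its mouth 52 mm from the origin on the -x side (towards the robot) and closed at +x. No floor: the brick slides on the table.
- case: Grey carrier lid lying on the table, fixed: x from -180 to +180 mm, 194 (y) x 66 mm high with its aluminium rails. Origin on its underside; x along the cover's slide, away from the robot. Compartment floor (blue-grey) 15 mm above the table, x from -125 (slot) to -11 mm (sill), 160 mm wide, side walls to 55 mm above the table.
- slot (a point): On the compartment floor below the middle of the white ledge's edge; axes as the lid. Ledge underside 32, top 37 mm above the floor. Hidden 6 mm in (-x): a fixed fork with a nose slot 46 mm wide, its middle up to 18 mm off this point in y, differing each time: feel for it. In the slot a damped spring plate, 20 mm in, gives 12 mm, 4 N at first, 8 N at 10 mm.
- sill (a point): Middle of the top edge of the sill, the upright step 22 mm high that ends the compartment at its +x side; the deck behind is level with it. Spring plate (free) to sill is 134 mm: the brick goes in tilted nose-down about 15 degrees, presses the plate back 7 to 11 mm, then its rear is lowered inside the sill. On the sill it blocks the cover.
- seat (a point): Fixed point of the carrier lid where brick_body lies when the brick is loaded properly (up to 18 mm sideways of it, as the slot is): flat on the compartment floor, nose to the lid's -x, pushed back against the sill by the spring plate. 32 mm above the table; axes as the lid.
- cover_grip (a point): Centre of the black grip rib on the orange cover: 60 mm long (x, along the slide), 16 thick (y), 24 high on the plate; this point is 12 mm above the plate. Cover plate 140 x 164 x 5 mm, rib in its middle, underside 40 mm above the compartment floor (6 mm above a loaded brick). Axes as the lid.
- cover (a joint): Sliding cover: 0 m fully shut against its stop, over the compartment; 0.170 m fully open, away from the robot and clear of the compartment. Starts partly open, slides with about 3 N of friction, stays where it is left.
- cake: Bystander, to be left alone: clear-domed cake with pale icing, 150 mm across, 85 high, standing on the other side of the carrier lid from the dock. Origin at its underside.
- tape: Bystander, to be left alone: roll of brown packing tape lying flat, 100 mm across, 48 high, behind the right side of the carrier lid. Origin at its underside.
- scanner: Bystander, to be left alone: grey hand scanner, about 170 mm long, 35 high, near the right front. Origin at its underside.
There are look-alikes about, which are no part of the job. Leave any purple look-alike of the brick alone.

How it is judged:
On the way:
1. the brick lies loaded in the compartment with the cover still open (x of brick_body in the frame of seat between -0.007 and 0.005 m and y of brick_body in the frame of seat between -0.025 and 0.025 m and z of brick_body in the frame of seat between -0.005 and 0.006 m and x of brick_nose in the frame of seat below -0.06 m and angle between brick_body's own z axis and vertical below 0.06 rad and angle between the x axis of brick_body and the x axis of seat, either way round below 0.12 rad and value of joint cover above 0.09 m), for 0.2 s.
At the end, for the whole second after the job is handed in: The cover is shut to within 5 mm of its stop; the blue brick lies at rest and flat (within 0.06 rad) in the compartment, nose under the ledge, within 5 to 7 mm of its seat lengthwise, 25 mm sideways (turned by no more than 0.12 rad) and 5 to 6 mm in height (x of brick_body in the frame of seat between -0.007 and 0.005 m and y of brick_body in the frame of seat between -0.025 and 0.025 m and z of brick_body in the frame of seat between -0.005 and 0.006 m and x of brick_nose in the frame of seat below -0.06 m and angle between brick_body's own z axis and vertical below 0.06 rad and angle between the x axis of brick_body and the x axis of seat, either way round below 0.12 rad and value of joint cover below 0.005 m and linear speed of brick below 0.02 m/s); the robot touches nothing.
It fails at once if a bystander is shifted by more than 30 mm (distance of any of cake, tape, scanner from where it was at the start of the episode above 0.03 m).
It fails at once if the brick is forced against the carrier lid or its cover (over 50 N) (contact force between brick and case above 50 N).
It also fails if it takes over 72 s, if anything falls off the work surface, if the arm or the gripper's body presses on something with over 40 N, if the wrist force passes 120 N, or if a joint passes its speed limit or range.

ROBOT

A 6-joint arm with a two-finger parallel gripper is mounted at the origin on the work surface. World frame = base frame: x ahead of the robot, y to its left, z up, the work surface at z = 0. Lengths are in m, angles in rad, forces in N, time in s.
With the tool pointing down it reaches from about 0.275 to 0.85 m from the base axis. Payload 19 kg.
Tool frame: the origin (TCP) lies at the very end of the fingers, on their centre line; the grasp point (between the pads) lies grasp_offset behind it (grasp_offset is the distance from the TCP to the grasp point, in m); z points along the fingers, y is the line along which they close (so a half turn about z gives the same grasp; the last joint's range is limited). The gripper opens to 85 mm and grips with 20 to 120 N. Pads are 22 mm wide; open, the fingers measure 114 mm over their backs; the gripper's body (76 mm by 85 mm) begins 54 mm behind the grasp point. The pads swing forward as they close: fully open they stand 13 mm farther back than shut.
Start: joints at [-0.134, 0.15, 1.437, -0, 1.554, -0.134], TCP at [0.575, -0, 0.231] pointing down, gripper open.
Joint ranges: [-2.8, 2.8], [-0.68, 2.1], [0.12, 2.68], [-1.39, 4.53], [0.16, 2.79], [-2.81, 2.81]. Speed limits (rad/s): [1.89, 1.89, 2.22, 3.01, 3.01, 3.01].

INTERFACE

Orientations are given as a unit quaternion [w, x, y, z].
In Python, from plant import * gives the robot as it stands.
- The arm moves only by the shell command python3 -m jog 'ROWS' [FORCE]. ROWS is JSON, a list of rows, each a list of 7 numbers: the closure, from 0 (fully open) to 1 (shut), then the shift along the tool's x, y, z in cm, then the turn, a rotation vector about the tool's x, y, z in rad. A call has exactly 5 rows; each row is the pose to reach, as a shift and turn from the pose commanded when the call began, along the tool's axes at that moment; what a row does not reach only later rows make up. A row lasts 1/10 s, in which the tool goes at most 50 mm and 8.59 degrees, less where a joint would pass 70% of its speed; a pose out of reach is approached as far as the arm can. A call with a gripper value outside its range is refused whole. The fingers move at their own pace and stop on an object; FORCE is the grip in N (left out, the last holds). Time passes only in rows, so rows that repeat a pose let the fingers close, or fill a call up. It gives the time, the measured TCP pose, the force, the opening and the grip force at its end, in the units of the state.
- sense(): the state, without advancing time (a new reading comes with each control period).
- capture(name): name is "scene" or "side" or "wrist"; returns a dict with "pixels" (420x560x3 uint8, red, green, blue), "range_z" (420x560 float32, m along the optical axis (not along the pixel's ray), 0 where there is no reading), "mtx" (3x3 intrinsics, pixels), "origin" and "attitude" of the camera in the world; the wrist camera has in their place "mount" (4x4, takes a point from camera to tool coordinates, whose origin is the TCP and whose axes are the flange's). Camera axes: x right, y up, looking along -z (the intrinsics and any distortion apply to the point x, -y, -z); pixel columns grow to the right and rows downward; lengths in m; the calibration is good to about 2 mm. A picture is of the moment at which its call begins: read the wrist's pose just before it.
- sign_off(): hands the job in; it is judged then, once.
The state is a dict: "t": time; "joint_positions": joint angles; "joint_vel": joint speeds; "tau": joint torques, N m; "eef_pos": TCP position; "orientation": TCP orientation; "contact_force": force on the tool from outside, world axes, zero at the start; "wrist_torque": the same for the moment, N m; "opening": finger opening in m; "grip_force": force on a finger pad.
Only numpy, scipy, OpenCV 4.12 (cv2) and the standard library are available. Lean on these libraries where they do the work, as an engineer would, in place of code of your own. Each camera call takes 0.05 s, during which the arm holds its last target. There are 200 camera calls.

## Working session

There is one attempt and no reset: what is moved stays moved. The work goes in short steps, Python scripts to look and compute and a shell command to move; the robot and the scene stay as the last step left them, time stands still between calls to the robot, and variables do not carry over. Pictures are saved under pics/ and viewed, at most 10 in all, crops included, and the job is handed in when it is done.

```bash
mkdir -p pics; ls; python3 - <<'E'
from plant import *
import cv2,numpy as np
s=sense(); print({k:np.round(v,3).tolist() for k,v in s.items()})
try: print(grasp_offset)
except Exception as e: print(e)
ims=[]
for n in ["scene","side"]:
    c=capture(n); np.savez(f"{n}0.npz",**c); cv2.imwrite(f"pics/{n}0.png",c["pixels"][...,::-1]); print(n,c["mtx"].tolist(),np.round(c["origin"],3),np.round(c["attitude"],3), [k for k in c], (c["range_z"]>0).mean())
E
```

```text
pics
{'t': 0.0, 'joint_positions': [-0.134, 0.151, 1.438, -0.0, 1.554, -0.134], 'joint_vel': [0.0, -0.0, 0.001, -0.001, -0.001, 0.002], 'tau': [0.0, -71.306, -57.086, -0.0, 0.009, 0.0], 'eef_pos': [0.575, 0.0, 0.231], 'orientation': [-0.0, 0.707, 0.707, -0.0], 'contact_force': [0.434, 0.319, -0.3], 'wrist_torque': [-0.002, -0.059, -0.032], 'grip_force': 0.0, 'opening': 0.085}
0.0187
scene [[496.6022086136151, 0.0, 274.5814959480057], [0.0, 496.6022086136151, 205.02030516557642], [0.0, 0.0, 1.0]] [ 1.304 -0.269  1.152] [0.74  0.263 0.197 0.586] ['pixels', 'range_z', 'mtx', 'origin', 'attitude'] 0.9958630952380952
side [[516.9832887756187, 0.0, 276.01184013256574], [0.0, 516.9832887756187, 211.788942142467], [0.0, 0.0, 1.0]] [-0.022 -0.692  1.067] [ 0.887  0.313 -0.112 -0.32 ] ['pixels', 'range_z', 'mtx', 'origin', 'attitude'] 0.9960246598639456
```

View pics/scene0.png

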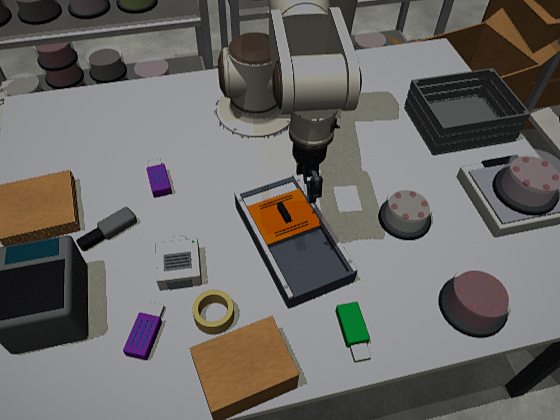

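View pics/side0.png

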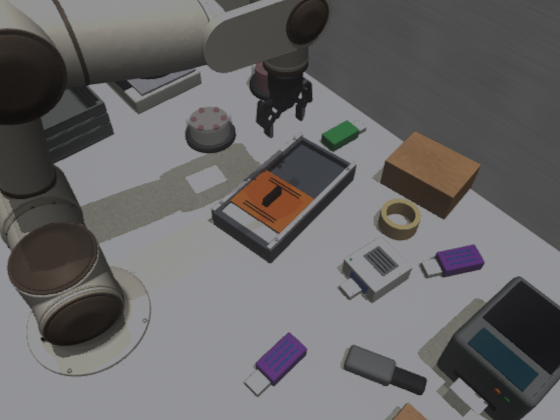

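```bash
cat > h.py <<'E'
import numpy as np,cv2
from scipy.spatial.transform import Rotation as R
def rot(q): return R.from_quat(np.roll(q,-1)).as_matrix()
def frame(c,pose=None):
    if 'mount' in c:
        T=np.eye(4);T[:3,:3]=rot(pose['orientation']);T[:3,3]=pose['eef_pos'];M=T@c['mount'];return M[:3,:3],M[:3,3]
    return rot(c['attitude']),np.array(c['origin'])
def cloud(c,pose=None):
    v,u=np.mgrid[:420,:560];K=c['mtx'];d=c['range_z']
    p=np.dstack([(u-K[0,2])/K[0,0]*d,-(v-K[1,2])/K[1,1]*d,-d]);Rm,o=frame(c,pose)
    return p@Rm.T+o
def plane(c,uv,z,pose=None):
    K=c['mtx'];uv=np.atleast_2d(uv).astype(float);Rm,o=frame(c,pose)
    r=np.c_[(uv[:,0]-K[0,2])/K[0,0],-(uv[:,1]-K[1,2])/K[1,1],-np.ones(len(uv))]@Rm.T
    return o+r*((z-o[2])/r[:,2])[:,None]
E
python3 - <<'E'
from h import *
for n in ["scene","side"]:
    c=np.load(n+"0.npz");P=cloud(c);hsv=cv2.cvtColor(c['pixels'],cv2.COLOR_RGB2HSV);ok=c['range_z']>0
    def rect(m,t):
        Q=P[m];r=cv2.minAreaRect((Q[:,:2]*1000).astype(np.float32));print(n,t,len(Q),'medz',np.round(np.median(Q[:,2]),4),np.round(r[0],1),np.round(r[1],1),round(r[2],2),np.round(cv2.boxPoints(r)).tolist())
    def big(m):
        k,l,s,_=cv2.connectedComponentsWithStats(cv2.morphologyEx(m.astype(np.uint8),cv2.MORPH_OPEN,np.ones((2,2))));return l==1+s[1:,4].argmax()
    near=(P[...,0]>.3)&(P[...,0]<1)&(abs(P[...,1])<.2)
    org=(hsv[...,0]>5)&(hsv[...,0]<20)&(hsv[...,1]>190)&(hsv[...,2]>100)&near
    rect(big(org),'cover')
    # rail tops / case
    rect(big((P[...,2]>.05)&(P[...,2]<.075)&near&(P[...,1]>-.15)&(P[...,1]<.13)),'case>50')
    rect(big((P[...,2]>.02)&(P[...,2]<.075)&near&(P[...,1]>-.15)&(P[...,1]<.13)),'case>20')
    cen=plane(c,[[178,250]] if n=='scene' else [[377,265]],.054)[0];print('dock c',cen.round(3))
    nd=(np.hypot(P[...,0]-cen[0],P[...,1]-cen[1])<.14)
    rect(big(nd&(P[...,2]>.047)&(P[...,2]<.06)),'docktop')
    rect(big(nd&(P[...,2]>.008)&(P[...,2]<.06)),'dock')
    if n=='side':
        p=plane(c,[[355,287]],.018)[0];m=(np.hypot(P[...,0]-p[0],P[...,1]-p[1])<.04)&(P[...,2]>.012)&(P[...,2]<.022)&(hsv[...,1]<60);rect(big(m),'nose')
    print('blk')
    Q=P[near&(P[...,2]>.075)&(P[...,2]<.09)&(hsv[...,2]<70)&(P[...,0]<.75)];print(len(Q),Q.mean(0).round(4) if len(Q) else '')
E
```

```text
scene cover 2076 medz 0.0609 [868.6 -93.8] [192.7 918.8] 79.98 [[399.0, -109.0], [1304.0, -269.0], [1338.0, -79.0], [433.0, 81.0]]
scene case>50 4827 medz 0.0605 [826.1 -45.5] [ 312.8 1007.7] 82.22 [[306.0, -132.0], [1304.0, -269.0], [1346.0, 41.0], [348.0, 178.0]]
scene case>20 8678 medz 0.0535 [826.1 -45.5] [ 312.8 1007.7] 82.22 [[306.0, -132.0], [1304.0, -269.0], [1346.0, 41.0], [348.0, 178.0]]
dock c [ 0.553 -0.329  0.054]
scene docktop 1660 medz 0.0546 [ 902.7 -330.5] [803.7 118.4] 0.37 [[500.0, -274.0], [501.0, -392.0], [1305.0, -387.0], [1304.0, -269.0]]
scene dock 2080 medz 0.0538 [ 893.4 -330.6] [822.3 118.8] 0.35 [[482.0, -274.0], [483.0, -393.0], [1305.0, -387.0], [1304.0, -269.0]]
blk
120 [ 0.5118 -0.0339  0.0833]Traceback (most recent call last):
  File "<stdin>", line 10, in <module>
  File "<stdin>", line 7, in big
ValueError: attempt to get argmax of an empty sequence
```

```bash
python3 - <<'E'
import cv2
im=cv2.imread('pics/side0.png');a=cv2.resize(im[130:300,210:420],None,fx=3.5,fy=3.5,interpolation=cv2.INTER_CUBIC);cv2.imwrite('pics/crop1.png',a)
E
```

```text
(no output)
```

View pics/crop1.png

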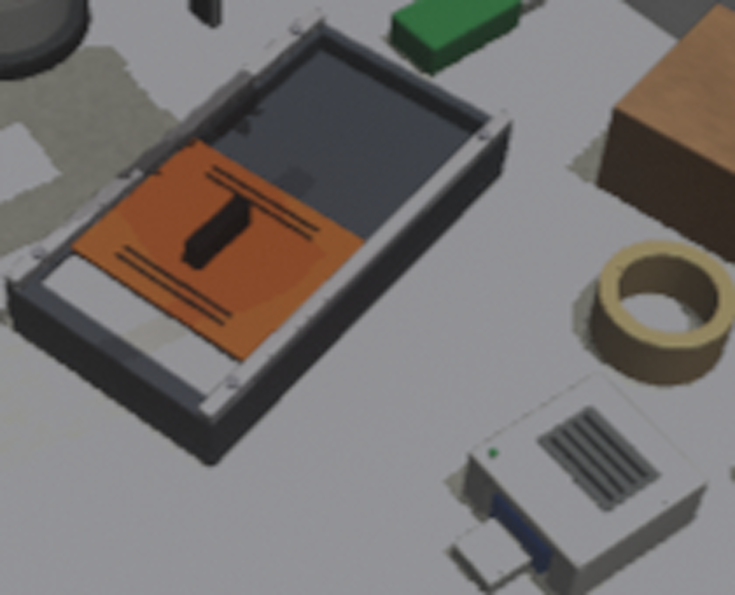

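```bash
python3 - <<'E'
from h import *
for n in ["scene","side"]:
    c=np.load(n+"0.npz");P=cloud(c);hsv=cv2.cvtColor(c['pixels'],cv2.COLOR_RGB2HSV);ok=c['range_z']>0;P[~ok]=9
    if n=='side': print(P[215,275].round(3),P[268,377].round(3),hsv[215,262],P[150,180].round(3))
    def rect(m,t):
        k,l,s,_=cv2.connectedComponentsWithStats(cv2.morphologyEx(m.astype(np.uint8),cv2.MORPH_OPEN,np.ones((2,2))))
        if k<2: return print(n,t,'none',m.sum())
        Q=P[l==1+s[1:,4].argmax()]
        r=cv2.minAreaRect((Q[:,:2]*1000).astype(np.float32));print(n,t,len(Q),'medz',np.round(np.median(Q[:,2]),4),np.round(r[0],1),np.round(r[1],1),round(r[2],2),np.round(cv2.boxPoints(r)).tolist())
    near=(P[...,0]>.3)&(P[...,0]<.85)&(abs(P[...,1])<.2)
    rect((hsv[...,0]>4)&(hsv[...,0]<20)&(hsv[...,1]>170)&(hsv[...,2]>100)&near,'cover')
    b=near&(P[...,1]>-.18)&(P[...,1]<.15)
    rect((P[...,2]>.05)&(P[...,2]<.075)&b,'case>50')
    rect((P[...,2]>.02)&(P[...,2]<.075)&b,'case>20')
    nd=np.hypot(P[...,0]-.553,P[...,1]+.329)<.15
    rect(nd&(P[...,2]>.047)&(P[...,2]<.06),'docktop')
    rect(nd&(P[...,2]>.008)&(P[...,2]<.06),'dock')
    rect(nd&(P[...,2]>.010)&(P[...,2]<.025)&(hsv[...,1]<60)&(hsv[...,2]>100),'nose')
    Q=P[near&(P[...,2]>.075)&(P[...,2]<.09)&(hsv[...,2]<90)&(P[...,0]<.75)];print('rib',len(Q),Q.mean(0).round(4) if len(Q) else '')
E
```

```text
scene cover 2089 medz 0.0608 [4757.6 4411.8] [12496.1   213.5] 46.26 [[361.0, -29.0], [515.0, -176.0], [9154.0, 8852.0], [9000.0, 9000.0]]
scene case>50 4830 medz 0.0605 [4779.1 4354.7] [12546.4   406.8] 45.88 [[266.0, -7.0], [558.0, -291.0], [9292.0, 8717.0], [9000.0, 9000.0]]
scene case>20 8688 medz 0.0535 [4779.5 4354.4] [12546.4   407.9] 45.88 [[266.0, -7.0], [559.0, -291.0], [9293.0, 8716.0], [9000.0, 9000.0]]
scene docktop 1660 medz 0.0546 [4794.7 4280.3] [12641.5   177.5] 47.49 [[459.0, -320.0], [589.0, -439.0], [9131.0, 8880.0], [9000.0, 9000.0]]
scene dock 2080 medz 0.0538 [4795.2 4279.9] [12641.5   178.7] 47.49 [[459.0, -320.0], [590.0, -440.0], [9132.0, 8879.0], [9000.0, 9000.0]]
scene nose 51 medz 0.0196 [ 505.8 -323.5] [43.  37.3] 1.8 [[484.0, -306.0], [485.0, -343.0], [528.0, -341.0], [527.0, -304.0]]
rib 120 [ 0.5118 -0.0339  0.0833]
[ 0.482 -0.077  0.064] [ 0.568 -0.343  0.056] [  9 131  68] [0.454 0.325 0.002]
side cover 1549 medz 0.0625 [4767.5 4423.7] [12465.7   180.7] 46.4 [[404.0, -28.0], [535.0, -153.0], [9131.0, 8875.0], [9000.0, 9000.0]]
side case>50 5776 medz 0.0614 [4782.7 4349.1] [12550.9   372.2] 46.1 [[297.0, -44.0], [565.0, -302.0], [9268.0, 8742.0], [9000.0, 9000.0]]
side case>20 9063 medz 0.0561 [4782.7 4349.1] [12550.9   374. ] 46.09 [[296.0, -42.0], [565.0, -302.0], [9269.0, 8741.0], [9000.0, 9000.0]]
side docktop 2007 medz 0.0561 [4799.3 4272.2] [12647.6   171. ] 47.6 [[472.0, -340.0], [599.0, -456.0], [9126.0, 8885.0], [9000.0, 9000.0]]
side dock 2830 medz 0.0549 [4799.1 4272.1] [12648.    179.2] 47.57 [[466.0, -335.0], [598.0, -456.0], [9132.0, 8879.0], [9000.0, 9000.0]]
side nose 229 medz 0.02 [4735.1 4334.7] [12641.8    47. ] 47.78 [[470.0, -331.0], [505.0, -362.0], [9000.0, 9000.0], [8965.0, 9032.0]]
rib 151 [ 0.5089 -0.0347  0.0843]
```

```bash
python3 - <<'E'
from h import *
for n in ["scene","side"]:
    c=np.load(n+"0.npz");P=cloud(c);hsv=cv2.cvtColor(c['pixels'],cv2.COLOR_RGB2HSV);ok=c['range_z']>0;P[~ok]=9
    def rect(m,t):
        k,l,s,_=cv2.connectedComponentsWithStats(cv2.morphologyEx(m.astype(np.uint8),cv2.MORPH_OPEN,np.ones((3,3))))
        if k<2: return print(n,t,'none',m.sum())
        Q=P[(l==1+s[1:,4].argmax())&m]
        r=cv2.minAreaRect((Q[:,:2]*1000).astype(np.float32));print(n,t,len(Q),'medz',np.round(np.median(Q[:,2]),4),np.round(r[0],1),np.round(r[1],1),round(r[2],2),np.round(cv2.boxPoints(r)).tolist())
    near=(P[...,0]>.3)&(P[...,0]<.85)&(abs(P[...,1])<.2)
    rect((hsv[...,0]>4)&(hsv[...,0]<20)&(hsv[...,1]>170)&(hsv[...,2]>100)&near,'cover')
    b=near&(P[...,1]>-.18)&(P[...,1]<.15)
    rect((P[...,2]>.05)&(P[...,2]<.075)&b,'case>50')
    rect((P[...,2]>.02)&(P[...,2]<.075)&b,'case>20')
    nd=np.hypot(P[...,0]-.553,P[...,1]+.329)<.15
    rect(nd&(P[...,2]>.047)&(P[...,2]<.06),'docktop')
    rect(nd&(P[...,2]>.008)&(P[...,2]<.06),'dock')
    rect(nd&(P[...,2]>.010)&(P[...,2]<.025)&(hsv[...,1]<60)&(hsv[...,2]>100)&(P[...,0]<.53)&(abs(P[...,1]+.33)<.04),'nose')
    m=near&(P[...,2]>.075)&(P[...,2]<.09)&(hsv[...,2]<90)&(P[...,0]<.75);rect(m,'rib')
E
```

```text
scene cover 1942 medz 0.0609 [525.7 -27.2] [185.6 167.9] 12.14 [[417.0, 35.0], [453.0, -129.0], [634.0, -90.0], [599.0, 74.0]]
scene case>50 4762 medz 0.0606 [563.7 -22. ] [365.4 197.9] 10.92 [[366.0, 41.0], [403.0, -154.0], [762.0, -85.0], [724.0, 110.0]]
scene case>20 8680 medz 0.0537 [564.1 -21.9] [366.1 197.9] 10.92 [[366.0, 41.0], [403.0, -154.0], [763.0, -84.0], [725.0, 110.0]]
scene docktop 1654 medz 0.0547 [ 579.9 -334. ] [109.4 120. ] 84.72 [[515.0, -383.0], [635.0, -394.0], [645.0, -285.0], [525.0, -274.0]]
scene dock 2071 medz 0.0539 [ 562.3 -332.2] [110.1 159.1] 84.57 [[478.0, -379.0], [636.0, -394.0], [647.0, -285.0], [488.0, -270.0]]
scene nose 49 medz 0.0188 [ 489.5 -327.2] [35.4 13.2] 86.15 [[482.0, -344.0], [495.0, -345.0], [497.0, -310.0], [484.0, -309.0]]
scene rib 108 medz 0.0837 [510.  -33.3] [57.7 17.4] 9.02 [[480.0, -29.0], [483.0, -46.0], [540.0, -37.0], [537.0, -20.0]]
side cover 1417 medz 0.0624 [521.2 -28.7] [112.3 160.8] 10.51 [[451.0, 40.0], [481.0, -118.0], [591.0, -98.0], [562.0, 61.0]]
side case>50 5765 medz 0.0619 [567.3 -21.6] [366.  198.9] 10.72 [[369.0, 42.0], [406.0, -153.0], [766.0, -85.0], [729.0, 110.0]]
side case>20 9051 medz 0.0568 [567.3 -21.6] [366.  198.9] 10.72 [[369.0, 42.0], [406.0, -153.0], [766.0, -85.0], [729.0, 110.0]]
side docktop 1951 medz 0.0562 [ 582.2 -334.4] [110.8 121.4] 85.25 [[517.0, -385.0], [638.0, -395.0], [647.0, -284.0], [526.0, -274.0]]
side dock 2772 medz 0.055 [ 563.6 -332.9] [110.9 158.7] 85.25 [[480.0, -382.0], [638.0, -395.0], [647.0, -284.0], [489.0, -271.0]]
side nose 223 medz 0.0203 [ 503.7 -326.9] [40.1 36.1] 83.36 [[483.0, -345.0], [519.0, -349.0], [524.0, -309.0], [488.0, -305.0]]
side rib 145 medz 0.0849 [510.7 -33.7] [62.5 17.7] 10.36 [[478.0, -31.0], [482.0, -48.0], [543.0, -37.0], [540.0, -19.0]]
```

```bash
python3 -m jog '[[0,-3.3,-6.4,8,0,0,0.69],[0,-3.3,-6.4,8,0,0,0.69],[0,-3.3,-6.4,8,0,0,0.69],[0,-3.3,-6.4,8,0,0,0.69],[0,-3.3,-6.4,8,0,0,0.69]]' 40
python3 -m jog '[[0,0,0,0,0,0,0.69],[0,0,0,0,0,0,0.69],[0,0,0,0,0,0,0.69],[0,0,0,0,0,0,0.69],[0,0,0,0,0,0,0.69]]'
python3 - <<'E'
from plant import *
from h import *
s=sense();c=capture("wrist");np.savez("w1.npz",**c);cv2.imwrite("pics/w1.png",c["pixels"][...,::-1]);print(c['mount'].round(3),s['eef_pos'].round(4) if hasattr(s['eef_pos'],'round') else s['eef_pos'],s['joint_positions'],R.from_quat(np.roll(s['orientation'],-1)).as_matrix().round(3))
P=cloud(c,s);hsv=cv2.cvtColor(c['pixels'],cv2.COLOR_RGB2HSV);P[c['range_z']<=0]=9
m=(P[...,2]>.075)&(P[...,2]<.09)&(hsv[...,2]<90)&(abs(P[...,0]-.51)<.06)&(abs(P[...,1]+.034)<.03)
if m.sum()>9: print('rib',m.sum(),P[m].mean(0),cv2.minAreaRect((P[m][:,:2]*1000).astype(np.float32)))
E
```

```text
t: 0.6
eef_pos: [0.5105, -0.0331, 0.1509]
orientation: [-0.0, 0.906, 0.423, -0.0]
contact_force: [-0.1, -0.3, 0.8]
opening: 0.0857
grip_force: 0.0
t: 1.1
eef_pos: [0.5108, -0.033, 0.151]
orientation: [-0.0, 0.996, 0.092, -0.0]
contact_force: [-0.6, 0.5, -0.4]
opening: 0.0855
grip_force: 0.0
[[ 0.001  0.944  0.329  0.085]
 [ 1.    -0.001  0.     0.   ]
 [ 0.001  0.329 -0.944 -0.143]
 [ 0.     0.     0.     1.   ]] [ 0.5108 -0.033   0.151 ] [-2.15082498e-01  6.12486890e-02  1.70007852e+00 -3.22205986e-05
  1.38095864e+00  1.17102198e+00] [[ 0.983  0.184 -0.001]
 [ 0.184 -0.983  0.   ]
 [-0.001 -0.    -1.   ]]
rib 1738 [ 0.51237294 -0.03150349  0.08359573] ((509.6353454589844, -32.028568267822266), (59.68677520751953, 15.79483699798584), 10.171777725219727)
```

View pics/w1.png

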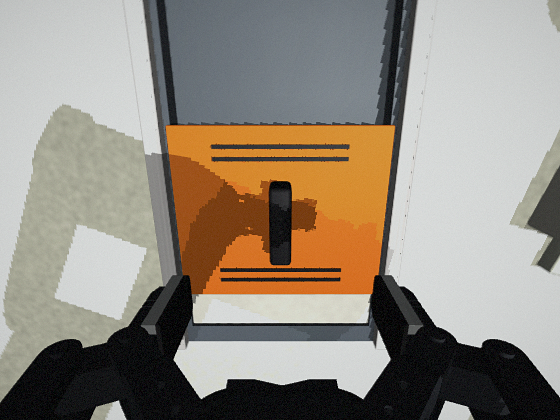

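```bash
python3 -m jog '[[0,0,0.1,4,0,0,0],[0.5,0,0.1,8,0,0,0],[0.6,0,0.1,8.7,0,0,0],[1,0,0.1,8.7,0,0,0],[1,0,0.1,8.7,0,0,0]]' 40
python3 -m jog '[[1,0,0,0,0,0,0],[1,0,0,0,0,0,0],[1,0,0,0,0,0,0],[1,0.5,0,0,0,0,0],[1,1,0,0,0,0,0]]'
```

```text
t: 1.65
eef_pos: [0.512, -0.0342, 0.066]
orientation: [0.0, 0.995, 0.096, 0.001]
contact_force: [-0.2, 0.5, -0.1]
opening: 0.0283
grip_force: 0.0
t: 2.15
eef_pos: [0.5214, -0.03, 0.0665]
orientation: [-0.002, 0.995, 0.096, 0.001]
contact_force: [-8.3, 21.3, 13.5]
opening: 0.0149
grip_force: 43.3
```

```bash
python3 -m jog '[[1,1.5,-0.1,-0.1,0,0,0],[1,4,-0.1,-0.1,0,0,0],[1,6.5,-0.1,-0.1,0,0,0],[1,9,-0.1,-0.1,0,0,0],[1,11,-0.1,-0.1,0,0,0]]'
python3 -m jog '[[1,1,0,0,0,0,0],[1,1.5,0,0,0,0,0],[1,2,0,0,0,0,0],[1,2.4,0,0,0,0,0],[1,2.4,0,0,0,0,0]]'
```

```text
t: 2.65
eef_pos: [0.6298, -0.0091, 0.0666]
orientation: [-0.001, 0.995, 0.096, 0.0]
contact_force: [-5.6, 6.4, 0.9]
opening: 0.015
grip_force: 42.2
t: 3.15
eef_pos: [0.653, -0.0047, 0.0666]
orientation: [-0.001, 0.995, 0.096, 0.001]
contact_force: [1.6, 8.9, -4.8]
opening: 0.0148
grip_force: 41.4
```

```bash
python3 -m jog '[[1,0.3,0,0,0,0,0],[1,0.6,0,0,0,0,0],[1,0.9,0,0,0,0,0],[1,0.9,0,0,0,0,0],[1,0.9,0,0,0,0,0]]'
```

```text
t: 3.65
eef_pos: [0.6577, -0.0037, 0.0659]
orientation: [-0.001, 0.995, 0.096, -0.004]
contact_force: [-37.5, 0.7, 10.0]
opening: 0.0149
grip_force: 44.2
```

```bash
python3 -m jog '[[1,-0.4,0,0,0,0,0],[0.6,-0.4,0,0,0,0,0],[0,-0.4,0,0,0,0,0],[0,-0.4,0,-4,0,0,0],[0,-0.4,0,-9,0,0,0]]'
python3 -m jog '[[0,-5,0,-3,0,0,0],[0,-10,0,-5,0,0,0],[0,-15,0,-5,0,0,0],[0,-18,0,-5,0,0,0],[0,-18,0,-5,0,0,0]]'
python3 - <<'E'
from plant import *
from h import *
s=sense();c=capture("wrist");np.savez("w2.npz",**c);cv2.imwrite("pics/w2.png",c["pixels"][...,::-1]);np.save("s2.npy",s,allow_pickle=True);print(s['eef_pos'])
P=cloud(c,s)
ax=np.array([np.cos(.187),np.sin(.187)]);o=np.array([.566,-.0218]);d=P[...,:2]-o;lx=d@ax*1000;ly=d@[-ax[1],ax[0]]*1000
# profile along lid x at several ly
for y in (-40,0,40):
    m=(abs(ly-y)<4)&(lx>-190)&(lx<60)&(c['range_z']>0)
    b=np.round(lx[m]/4).astype(int)
    print(y,[(k*4,int(1000*np.median(P[...,2][m][b==k]))) for k in np.unique(b)])
E
```

```text
t: 4.15
eef_pos: [0.6566, -0.0048, 0.1553]
orientation: [-0.0, 0.995, 0.095, -0.001]
contact_force: [0.2, -0.4, 0.1]
opening: 0.0725
grip_force: 0.0
t: 4.65
eef_pos: [0.4776, -0.0394, 0.2072]
orientation: [0.001, 0.995, 0.095, 0.001]
contact_force: [0.8, -0.3, -0.4]
opening: 0.0852
grip_force: 0.0
[ 0.47760527 -0.03944248  0.20721164]
-40 [(np.int64(-180), 54), (np.int64(-176), 55), (np.int64(-172), 55), (np.int64(-168), 55), (np.int64(-164), 53), (np.int64(-160), 51), (np.int64(-156), 51), (np.int64(-152), 52), (np.int64(-148), 52), (np.int64(-144), 52), (np.int64(-140), 52), (np.int64(-136), 52), (np.int64(-132), 28), (np.int64(-128), 50), (np.int64(-124), 15), (np.int64(-120), 15), (np.int64(-116), 15), (np.int64(-112), 15), (np.int64(-108), 16), (np.int64(-104), 15), (np.int64(-100), 237), (np.int64(-96), 238), (np.int64(-92), 240), (np.int64(-88), 242), (np.int64(-84), 246), (np.int64(-80), 267), (np.int64(-76), 278), (np.int64(-72), 285), (np.int64(-68), 15), (np.int64(-64), 15), (np.int64(-60), 15), (np.int64(-56), 15), (np.int64(-52), 15), (np.int64(-48), 15), (np.int64(-44),
[... 2408 characters left out ...]
 282), (np.int64(-72), 285), (np.int64(-68), 15), (np.int64(-64), 15), (np.int64(-60), 15), (np.int64(-56), 15), (np.int64(-52), 15), (np.int64(-48), 15), (np.int64(-44), 15), (np.int64(-40), 15), (np.int64(-36), 15), (np.int64(-32), 15), (np.int64(-28), 15), (np.int64(-24), 15), (np.int64(-20), 15), (np.int64(-16), 15), (np.int64(-12), 36), (np.int64(-8), 36), (np.int64(-4), 37), (np.int64(0), 36), (np.int64(4), 37), (np.int64(8), 37), (np.int64(12), 37), (np.int64(16), 38), (np.int64(20), 60), (np.int64(24), 59), (np.int64(28), 60), (np.int64(32), 60), (np.int64(36), 60), (np.int64(40), 60), (np.int64(44), 60), (np.int64(48), 60), (np.int64(52), 60), (np.int64(56), 60), (np.int64(60), 60)]
```

View pics/w2.png

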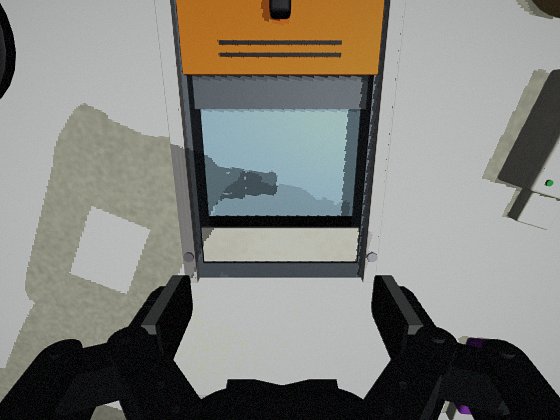

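```bash
python3 -m jog '[[0,-0.5,5,0,0,0,0.13],[0,-1,10,1,0,0,0.27],[0,-1.5,15,3,0,0,0.27],[0,-2,20,5,0,0,0.27],[0,-2.5,25,7,0,0,0.27]]'
python3 -m jog '[[0,0,3.8,0,0,0,0],[0,0,3.8,1,0,0,0],[0,0,3.8,1,0,0,0],[0,0,3.8,1,0,0,0],[0,0,3.8,1,0,0,0]]'
python3 - <<'E'
from plant import *
from h import *
s=sense();c=capture("wrist");np.savez("w3.npz",**c);cv2.imwrite("pics/w3.png",c["pixels"][...,::-1]);print(s['eef_pos'],rot(s['orientation'])[:,0])
P=cloud(c,s);hsv=cv2.cvtColor(c['pixels'],cv2.COLOR_RGB2HSV)
def rep(m,t):
    Q=P[m&(c['range_z']>0)];print(t,len(Q));
    if len(Q)>9: r=cv2.minAreaRect((Q[:,:2]*1000).astype(np.float32));print(np.round(r[0],1),np.round(r[1],1),round(r[2],2),Q[:,2].min().round(4),np.median(Q[:,2]).round(4))
nd=(np.hypot(P[...,0]-.51,P[...,1]+.329)<.07)
rep(nd&(P[...,2]>.012)&(P[...,2]<.024)&(hsv[...,2]>90)&(P[...,0]<.523),'nose')
rep((np.hypot(P[...,0]-.58,P[...,1]+.334)<.1)&(P[...,2]>.05)&(P[...,2]<.06),'docktop')
pur=(hsv[...,0]>120)&(hsv[...,0]<155)&(hsv[...,1]>120)&(hsv[...,2]>60)&(P[...,0]>.2);rep(pur,'purple')
g=(P[...,2]>.008)&(P[...,2]<.05)&(P[...,0]<.47)&(P[...,0]>.2)&(P[...,1]<-.2);rep(g,'obst');Q=P[g];print(Q.min(0),Q.max(0)) if len(Q) else 0
s0=np.load('side0.npz');p0=cloud(s0);h0=cv2.cvtColor(s0['pixels'],cv2.COLOR_RGB2HSV)
for uv in [(281,356),(258,380),(385,370)]: print(p0[uv[1],uv[0]].round(3))
E
```

```text
t: 5.2
eef_pos: [0.5032, -0.2789, 0.1399]
orientation: [0.0, 0.999, -0.04, 0.0]
contact_force: [1.0, -0.2, 1.0]
opening: 0.0852
grip_force: 0.0
t: 5.7
eef_pos: [0.4999, -0.3135, 0.1311]
orientation: [0.0, 0.999, -0.039, 0.0]
contact_force: [0.5, 0.8, 0.3]
opening: 0.0852
grip_force: 0.0
[ 0.49991679 -0.31348742  0.13105006] [ 9.96971290e-01 -7.77670550e-02  7.28911902e-04]
nose 1182
[ 498.4 -326.7] [39.1 28. ] 85.2 0.0151 0.0181
docktop 31053
[ 579.9 -333.9] [110.4 116.6] 85.56 0.05 0.0543
purple 314
[ 404.4 -347.3] [223.6  25. ] 12.84 0.0303 0.0338
obst 9569
[ 376.8 -447.5] [ 59.8 277.7] 32.86 0.008 0.0327
[ 0.29693144 -0.56069693  0.00801172] [ 0.45759482 -0.3250786   0.03706687]
[ 0.266 -0.358  0.036]
[ 0.202 -0.361  0.018]
[ 0.411 -0.517  0.037]
```

```bash
python3 -m jog '[[0,0.4,1.3,4,0,0,0],[0,0.4,1.3,8,0,0,0],[0.2,0.4,1.3,11,0,0,0],[0.2,0.4,1.3,12,0,0,0],[0.2,0.4,1.3,12.6,0,0,0]]' 60
python3 -m jog '[[0.5,0,0,0,0,0,0],[1,0,0,0,0,0,0],[1,0,0,0,0,0,0],[1,0,0,0,0,0,0],[1,0,0,0,0,0,0]]'
```

```text
t: 6.25
eef_pos: [0.5025, -0.3272, 0.0045]
orientation: [-0.0, 0.999, -0.039, -0.0]
contact_force: [-0.9, 0.1, 0.8]
opening: 0.068
grip_force: 0.0
t: 6.75
eef_pos: [0.503, -0.3281, 0.0064]
orientation: [0.001, 0.999, -0.04, 0.001]
contact_force: [-0.3, 1.8, 5.1]
opening: 0.0385
grip_force: 61.1
```

```bash
python3 -m jog '[[1,-1.5,0,0,0,0,0],[1,-4,0,0,0,0,0],[1,-7,0,0,0,0,0],[1,-10,0,0,0,0,0],[1,-12.4,0,0,0,0,0]]'
python3 -m jog '[[0.8,0,0,0,0,0,0],[0.2,0,0,0,0,0,0],[0,0,0,0,0,0,0],[0,0,0,-4,0,0,0],[0,0,0,-9,0,0,0]]'
python3 -m jog '[[0,3,0,-4,0,0,0],[0,5.5,0,-4,0,0,0],[0,5.5,0,-4,0,0,0],[0,5.5,0,-4,0,0,0],[0,5.5,0,-4,0,0,0]]'
python3 - <<'E'
from plant import *
from h import *
s=sense();c=capture("wrist");np.savez("w4.npz",**c);cv2.imwrite("pics/w4.png",c["pixels"][...,::-1]);print(s['eef_pos'],rot(s['orientation'])[:,0])
P=cloud(c,s);hsv=cv2.cvtColor(c['pixels'],cv2.COLOR_RGB2HSV)
def rep(m,t):
    Q=P[m&(c['range_z']>0)];print(t,len(Q));
    if len(Q)>9: r=cv2.minAreaRect((Q[:,:2]*1000).astype(np.float32));print(np.round(r[0],1),np.round(r[1],1),round(r[2],2),np.median(Q[:,2]).round(4))
nd=(abs(P[...,0]-.44)<.1)&(abs(P[...,1]+.32)<.05)
rep(nd&(P[...,2]>.028)&(P[...,2]<.039),'body')
rep(nd&(P[...,2]>.012)&(P[...,2]<.024)&(hsv[...,2]>90)&(P[...,0]<.42),'nose')
E
```

```text
t: 7.25
eef_pos: [0.3785, -0.3185, 0.0063]
orientation: [0.001, 0.999, -0.04, 0.002]
contact_force: [5.7, -0.4, 6.4]
opening: 0.0381
grip_force: 61.4
t: 7.75
eef_pos: [0.3782, -0.3168, 0.094]
orientation: [-0.001, 0.999, -0.039, -0.001]
contact_force: [1.5, -0.9, 0.6]
opening: 0.0856
grip_force: 0.0
t: 8.25
eef_pos: [0.433, -0.3218, 0.1338]
orientation: [-0.0, 0.999, -0.039, -0.001]
contact_force: [-0.3, 0.4, 0.5]
opening: 0.0847
grip_force: 0.0
[ 0.43301579 -0.3218118   0.13377545] [ 0.99688542 -0.07885562 -0.00111751]
body 8625
[ 460.3 -326.6] [ 64.1 129.2] 79.59 0.0341
nose 1288
[ 375.  -318.4] [39.  31.9] 86.72 0.0181
```

View pics/w4.png

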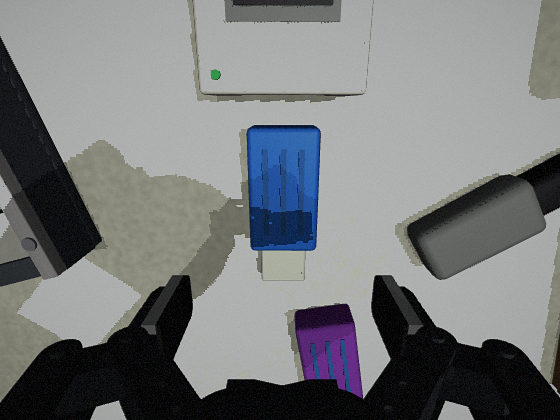

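```bash
python3 - <<'E'
from plant import *
from h import *
s=sense();c=np.load("w4.npz");P=cloud(c,s);hsv=cv2.cvtColor(c['pixels'],cv2.COLOR_RGB2HSV)
m=(hsv[...,0]>95)&(hsv[...,0]<122)&(hsv[...,1]>140)&(P[...,2]>.03)&(P[...,2]<.038)&(abs(P[...,0]-.44)<.1)&(abs(P[...,1]+.32)<.05)
m&=cv2.erode(m.astype(np.uint8),np.ones((3,3)))>0
r=cv2.minAreaRect((P[m][:,:2]*1000).astype(np.float32));print(r)
E
```

```text
((448.4672546386719, -324.44879150390625), (53.20408248901367, 99.5562515258789), 85.46420288085938)
```

```bash
python3 -m jog '[[0,1.6,0.15,5,0,0,0],[0,1.6,0.15,9,0,0,0],[0,1.6,0.15,11.5,0,0,0],[0,1.6,0.15,12.7,0,0,0],[0.3,1.6,0.15,12.7,0,0,0]]' 50
python3 -m jog '[[0.6,0,0,0,0,0,0],[1,0,0,0,0,0,0],[1,0,0,0,0,0,0],[1,0,0,0,0,0,0],[1,0,0,0,0,0,0]]'
python3 - <<'E'
from h import *
s=np.load("s2.npy",allow_pickle=True).item();c=np.load("w2.npz");P=cloud(c,s)
ax=np.array([np.cos(.187),np.sin(.187)]);o=np.array([.566,-.0218]);d=P[...,:2]-o;lx=d@ax*1000;ly=d@[-ax[1],ax[0]]*1000;z=P[...,2]*1000
m=(z<42)&(lx<-126.5)&(lx>-165)&(z>5)&(abs(ly)<85)
b=np.round(ly[m]/4).astype(int)
for k in np.unique(b): q=b==k;print(k*4,q.sum(),np.round(np.percentile(lx[m][q],[0,50,100])),np.round(np.percentile(z[m][q],[0,100])))
E
```

```text
t: 8.8
eef_pos: [0.4484, -0.3245, 0.0063]
orientation: [-0.001, 0.999, -0.04, -0.001]
contact_force: [0.1, -0.5, -0.2]
opening: 0.0731
grip_force: 0.0
t: 9.3
eef_pos: [0.4498, -0.3256, 0.0091]
orientation: [0.001, 0.999, -0.04, 0.001]
contact_force: [-1.9, 0.4, 7.2]
opening: 0.0548
grip_force: 55.0
-80 53 [-139. -131. -127.] [14. 42.]
-76 32 [-139. -132. -128.] [14. 16.]
-72 41 [-139. -133. -127.] [14. 17.]
-68 36 [-139. -134. -127.] [14. 17.]
-64 38 [-139. -132. -127.] [14. 17.]
-60 38 [-139. -133. -127.] [14. 17.]
-56 37 [-139. -131. -127.] [14. 18.]
-52 40 [-139. -133. -127.] [14. 17.]
-48 30 [-137. -131. -127.] [14. 32.]
-44 39 [-133. -132. -127.] [14. 33.]
-40 35 [-132. -132. -127.] [15. 32.]
-36 42 [-133. -132. -127.] [14. 32.]
-32 35 [-133. -132. -127.] [14. 32.]
-28 41 [-133. -132. -127.] [14. 33.]
-24 39 [-133. -132. -127.] [14. 33.]
-20 39 [-133. -132. -127.] [14. 31.]
-16 41 [-133. -132. -127.] [14. 33.]
-12 36 [-133. -132. -127.] [14. 33.]
-8 41 [-139. -133. -127.] [14. 17.]
-4 32 [-139. -133. -127.] [14. 17.]
0 43 [-139. -133. -127.] [14. 17.]
4 34 [-139. -133. -127.] [14. 17.]
8 42 [-139. -133. -127.] [14. 17.]
12 43 [-139. -133. -127.] [14. 17.]
16 33 [-139. -133. -127.] [14. 17.]
20 43 [-139. -133. -127.] [14. 17.]
24 33 [-139. -133. -127.] [14. 17.]
28 43 [-139. -133. -127.] [14. 16.]
32 33 [-139. -132. -127.] [14. 18.]
36 44 [-139. -132. -127.] [14. 33.]
40 42 [-133. -132. -127.] [14. 33.]
44 37 [-133. -132. -127.] [14. 33.]
48 42 [-133. -132. -127.] [15. 32.]
52 35 [-133. -132. -127.] [14. 33.]
56 41 [-133. -132. -127.] [15. 33.]
60 39 [-133. -132. -127.] [14. 33.]
64 38 [-133. -132. -127.] [14. 33.]
68 42 [-133. -132. -127.] [14. 33.]
72 31 [-133. -132. -127.] [14. 33.]
76 36 [-139. -132. -127.] [15. 17.]
80 62 [-140. -131. -127.] [14. 42.]
```

```bash
cat > tgt.py <<'E'
from plant import *
from h import *
YAW=.187;O=np.array([.5647,-.0216]);L,H=.090,.008
lx=np.array([np.cos(YAW),np.sin(YAW),0]);ly=np.array([-lx[1],lx[0],0])
def pose(xt,y,zt,th):  # mm, mm, mm above floor, deg ; tip bottom
    th=np.radians(th);Rl=np.c_[lx,-ly,[0,0,-1]];Rm=R.from_rotvec(-th*ly).as_matrix()@Rl
    x=xt/1000+L*np.cos(th)-H*np.sin(th);z=.015+zt/1000+L*np.sin(th)+H*np.cos(th)
    return np.r_[O,0]+lx*x+ly*y/1000+[0,0,z],Rm
def now(s=None):
    s=s or sense();Rm=rot(s['orientation']);p=np.array(s['eef_pos'])
    d=p-np.r_[O,0];th=np.arcsin(np.clip(Rm[:,2]@lx,-1,1));yaw=np.arctan2(Rm[1,0],Rm[0,0])
    x=d@lx-L*np.cos(th)+H*np.sin(th);z=p[2]-.015-L*np.sin(th)-H*np.cos(th);f=np.array(s['contact_force'])
    print('tip x %.1f y %.1f z %.1f tilt %.1f yaw %.1f | F lid %.1f %.1f %.1f | t %.2f grip %.1f'%(x*1e3,d@ly*1e3,z*1e3,np.degrees(th),np.degrees(yaw),f@lx,f@ly,f[2],s['t'],s['grip_force']))
    return p,Rm
def go(*a):
    p,Rm=now();tp,tR=pose(*a);print(a,'shift cm',(Rm.T@(tp-p)*100).round(2),'turn',R.from_matrix(Rm.T@tR).as_rotvec().round(3))
E
python3 - <<'E'
from tgt import *
s=np.load("s2.npy",allow_pickle=True).item();c=np.load("w2.npz");P=cloud(c,s)
d=P-np.r_[O,0];x=d@lx*1000;y=d@ly*1000;z=P[...,2]*1000
f=(z>19)&(z<40)&(x<-126)&(x>-136);g=y[f];g.sort();i=np.where(np.diff(g)>5)[0];print([(g[k].round(1),g[k+1].round(1)) for k in i],g[[0,-1]],np.median(x[f]))
sl=(z>36)&(z<38)&(x>-15)&(x<0);print('sill edge',np.percentile(x[sl],[1,5]))
go(-115,13,70,18)
E
python3 -m jog '[[1,0,0,-2,0,0,0],[1,0,0,-6,0,0,0],[1,0,0,-10,0,0,0],[1,0,0,-14,0,0,0],[1,0,0,-15,0,0,0]]'
python3 - <<'E'
from tgt import *
go(-115,13,70,18)
E
```

```text
[(np.float64(-289.4), np.float64(-281.9)), (np.float64(-271.9), np.float64(-80.4)), (np.float64(-79.7), np.float64(-47.4)), (np.float64(-10.8), np.float64(35.3)), (np.float64(72.0), np.float64(79.7))] [-301.05754405   80.41227872] -130.9615171525242
sill edge [-10.52199777 -10.24006361]
tip x -259.4 y -277.3 z -14.1 tilt 0.1 yaw -4.5 | F lid -1.8 0.7 7.2 | t 9.30 grip 55.0
(-115, 13, 70, 18) shift cm [  5.65 -31.61 -11.18] turn [ 0.044  0.311 -0.264]
t: 9.8
eef_pos: [0.4503, -0.3259, 0.1627]
orientation: [0.002, 0.999, -0.04, 0.003]
contact_force: [0.6, 0.3, -3.2]
opening: 0.0553
grip_force: 54.6
tip x -258.9 y -277.7 z 139.4 tilt 0.2 yaw -4.5 | F lid 0.7 0.2 -3.2 | t 9.80 grip 54.6
(-115, 13, 70, 18) shift cm [  5.56 -31.67   4.12] turn [ 0.047  0.308 -0.263]
```

```bash
python3 -m jog '[[1,1,-3.5,0,0.01,0.06,-0.05],[1,2,-8,0,0.02,0.12,-0.11],[1,3,-12.5,0,0.03,0.19,-0.16],[1,4,-17,0,0.04,0.25,-0.21],[1,5,-21.5,0,0.047,0.308,-0.263]]'
python3 - <<'E'
from tgt import *
go(-112,12.2,60,18)
E
```

```text
t: 10.3
eef_pos: [0.516, -0.1128, 0.1574]
orientation: [-0.017, 0.983, 0.092, 0.155]
contact_force: [0.3, 0.5, -3.2]
opening: 0.0549
grip_force: 54.6
tip x -148.0 y -80.5 z 107.1 tilt 17.9 yaw 10.7 | F lid 0.4 0.5 -3.2 | t 10.30 grip 54.6
(-112, 12.2, 60, 18) shift cm [ 1.97 -9.24  5.63] turn [-0.006  0.001 -0.   ]
```

```bash
python3 -m jog '[[1,0.5,-3,0,0,0,0],[1,1,-6,1,-0.006,0,0],[1,2,-9.2,3,-0.006,0,0],[1,2,-9.2,5.5,-0.006,0,0],[1,2,-9.2,5.5,-0.006,0,0]]'
python3 - <<'E'
from tgt import *
s=sense();c=capture("side");np.savez("sd1.npz",**c);w=capture("wrist");cv2.imwrite("pics/w5.png",w["pixels"][...,::-1])
P=cloud(w,s);d=P-np.r_[O,0];x=d@lx*1000;y=d@ly*1000;z=P[...,2]*1000
h=cv2.cvtColor(w['pixels'],cv2.COLOR_RGB2HSV);m=(h[...,0]>95)&(h[...,0]<122)&(h[...,1]>140)&(z>60)
print('blue y',np.percentile(y[m],[2,50,98]),'x',np.percentile(x[m],[1,99]))
n=(h[...,1]<70)&(h[...,2]>110)&(z>65)&(z<130)&(abs(y-12)<30)&(x<-40);print('nose',n.sum(),np.percentile(y[n],[2,50,98]) if n.sum() else 0,np.percentile(x[n],[1,99]) if n.sum() else 0)
go(-117,12.2,10,18)
E
```

```text
t: 10.8
eef_pos: [0.5329, -0.0158, 0.1088]
orientation: [-0.015, 0.984, 0.092, 0.152]
contact_force: [-0.6, -0.1, -2.5]
opening: 0.0549
grip_force: 54.7
blue y [-15.03820285  11.32425586  38.02278727] x [-76.39538835  17.07123436]
nose 0 0 0
tip x -112.8 y 10.0 z 61.6 tilt 17.7 yaw 10.6 | F lid 0.5 0.4 -1.9 | t 10.90 grip 54.7
(-117, 12.2, 10, 18) shift cm [-1.97 -0.22  4.75] turn [ 0.     0.005 -0.002]
```

View pics/w5.png

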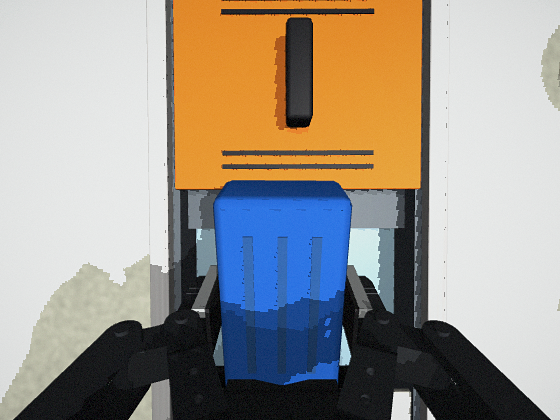

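```bash
python3 - <<'E'
from tgt import *
s=sense();w=capture("wrist")
P=cloud(w,s);d=P-np.r_[O,0];x=d@lx*1000;y=d@ly*1000;z=P[...,2]*1000
h=cv2.cvtColor(w['pixels'],cv2.COLOR_RGB2HSV);m=(h[...,0]>95)&(h[...,0]<122)&(h[...,1]>140)&(z>60)&(x<0)
m&=cv2.erode(m.astype(np.uint8),np.ones((7,7)))>0
A=np.c_[x[m],y[m],np.ones(m.sum())];k=np.linalg.lstsq(A,z[m],rcond=None)[0]
for _ in range(3):
    r=abs(A@k-z[m])<2;k=np.linalg.lstsq(A[r],z[m][r],rcond=None)[0]
print('tilt',np.degrees(np.arctan(k[0])),'roll',np.degrees(np.arctan(k[1])),'top z at x=-60',k@[-60,11,1],m.sum(),r.sum())
t=np.radians(18);p=now();# predicted top z at x=-60
print('pred', 15+61.6+34/np.cos(t)+(-60+112.8)*np.tan(t))
# mid line: left/right edges at two x
M=(h[...,0]>95)&(h[...,0]<122)&(h[...,1]>140)&(z>60)
for a in(-60,-30,0): q=M&(abs(x-a)<4);print(a,np.percentile(y[q],[2,98]).round(1))
# rear top edge
q=M&(abs(y-11)<15);res=abs(z-(k[0]*x+k[1]*y+k[2]))<1.2;print('rear top x',np.percentile(x[q&res],[97,99.5]),'front top',np.percentile(x[q&res],[.5,3]))
E
```

```text
tilt 17.601423229553188 roll 0.13322217261857602 top z at x=-60 128.45515638106554 14377 14353
tip x -112.5 y 9.5 z 62.2 tilt 17.8 yaw 10.6 | F lid -0.4 -0.4 -2.5 | t 10.95 grip 54.7
pred 129.50547558519852
-60 [-38.8  58.7]
-30 [-16.7  36.4]
0 [-16.4  35.7]
rear top x [6.68080252 8.64074334] front top [-77.73614994 -74.34017293]
```

```bash
python3 -m jog '[[1,-0.6,-0.25,1,0,0,0],[1,-1,-0.25,2.2,0,0,0],[1,-1.5,-0.25,3.4,0,0,0],[1,-2,-0.25,4.5,0,0,0],[1,-2,-0.25,4.75,0,0,0]]'
python3 - <<'E'
from tgt import *
go(-128,12.2,4,18)
E
```

```text
t: 11.45
eef_pos: [0.5281, -0.0155, 0.0581]
orientation: [-0.015, 0.984, 0.091, 0.153]
contact_force: [0.2, -0.2, -3.1]
opening: 0.0548
grip_force: 54.8
tip x -118.1 y 12.8 z 8.2 tilt 17.6 yaw 10.6 | F lid 0.2 -0.3 -3.1 | t 11.45 grip 54.8
(-128, 12.2, 4, 18) shift cm [-1.08  0.06  0.05] turn [-0.001  0.006 -0.003]
```

```bash
python3 -m jog '[[1,-0.3,0.06,0,0,0,0],[1,-0.6,0.06,0,0,0,0],[1,-0.9,0.06,0.03,0,0,0],[1,-1.08,0.06,0.05,0,0,0],[1,-1.08,0.06,0.05,0,0,0]]'
python3 -m jog '[[1,-0.2,0,-0.06,0,0,0],[1,-0.4,0,-0.12,0,0,0],[1,-0.5,0,-0.15,0,0,0],[1,-0.5,0,-0.15,0,0,0],[1,-0.5,0,-0.15,0,0,0]]'
python3 - <<'E'
from tgt import *
go(-137,12.2,4,16)
E
```

```text
t: 11.95
eef_pos: [0.5193, -0.0181, 0.0567]
orientation: [-0.014, 0.984, 0.091, 0.154]
contact_force: [0.4, 0.3, -3.4]
opening: 0.0549
grip_force: 54.8
t: 12.45
eef_pos: [0.5143, -0.019, 0.0564]
orientation: [-0.014, 0.984, 0.091, 0.154]
contact_force: [-0.2, 0.5, -2.1]
opening: 0.0546
grip_force: 54.8
tip x -132.3 y 11.9 z 6.3 tilt 17.8 yaw 10.6 | F lid -0.1 0.5 -2.1 | t 12.45 grip 54.8
(-137, 12.2, 4, 16) shift cm [-0.5  -0.02  0.36] turn [ 0.001 -0.031 -0.002]
```

```bash
python3 -m jog '[[1,-0.2,0,0.1,0,-0.01,0],[1,-0.35,0,0.2,0,-0.02,0],[1,-0.5,-0.02,0.3,0,-0.031,0],[1,-0.5,-0.02,0.33,0,-0.031,0],[1,-0.5,-0.02,0.33,0,-0.031,0]]'
python3 - <<'E'
from tgt import *
go(-142,12.2,4,13.5)
E
```

```text
t: 12.95
eef_pos: [0.5106, -0.0194, 0.0516]
orientation: [-0.013, 0.986, 0.092, 0.139]
contact_force: [0.0, 0.1, -2.9]
opening: 0.0552
grip_force: 54.8
tip x -137.1 y 12.2 z 4.1 tilt 16.0 yaw 10.6 | F lid 0.0 0.1 -2.9 | t 12.95 grip 54.8
(-142, 12.2, 4, 13.5) shift cm [-0.45  0.    0.27] turn [ 0.    -0.044 -0.002]
```

```bash
python3 -m jog '[[1,-0.2,0,0.1,0,-0.02,0],[1,-0.35,0,0.2,0,-0.03,0],[1,-0.45,0,0.27,0,-0.044,0],[1,-0.45,0,0.27,0,-0.044,0],[1,-0.45,0,0.27,0,-0.044,0]]'
python3 - <<'E'
from tgt import *
go(-147,12.2,3,13)
E
```

```text
t: 13.45
eef_pos: [0.5073, -0.0201, 0.048]
orientation: [-0.011, 0.989, 0.092, 0.117]
contact_force: [4.2, 0.8, -1.7]
opening: 0.0548
grip_force: 54.7
tip x -141.7 y 12.1 z 4.2 tilt 13.5 yaw 10.6 | F lid 4.3 0.0 -1.7 | t 13.45 grip 54.7
(-147, 12.2, 3, 13) shift cm [-0.53 -0.01  0.07] turn [ 0.001 -0.009 -0.002]
```

```bash
python3 -m jog '[[1,-0.15,0,0.02,0,-0.005,0],[1,-0.3,0,0.04,0,-0.01,0],[1,-0.4,0,0.06,0,-0.01,0],[1,-0.53,0,0.07,0,-0.01,0],[1,-0.53,0,0.07,0,-0.01,0]]'
python3 - <<'E'
from tgt import *
go(-151.5,12.2,2,12)
E
```

```text
t: 13.95
eef_pos: [0.5026, -0.0211, 0.0464]
orientation: [-0.01, 0.989, 0.092, 0.113]
contact_force: [6.5, 1.9, -1.3]
opening: 0.0552
grip_force: 55.0
tip x -146.8 y 12.0 z 3.4 tilt 13.0 yaw 10.6 | F lid 6.7 0.7 -1.3 | t 13.95 grip 55.0
(-151.5, 12.2, 2, 12) shift cm [-0.47 -0.02  0.19] turn [ 0.001 -0.017 -0.002]
```

```bash
python3 -m jog '[[1,-0.1,0,0.05,0,-0.01,0],[1,-0.2,0,0.1,0,-0.017,0],[1,-0.3,0,0.14,0,-0.017,0],[1,-0.37,0,0.17,0,-0.017,0],[1,-0.37,0,0.17,0,-0.017,0]]'
python3 - <<'E'
from tgt import *
go(-151,12.2,1.5,9)
go(-151.5,12.2,1,6)
E
```

```text
t: 14.45
eef_pos: [0.4997, -0.0218, 0.0441]
orientation: [-0.009, 0.99, 0.092, 0.105]
contact_force: [7.6, 1.6, 0.7]
opening: 0.0551
grip_force: 55.0
tip x -150.3 y 11.9 z 2.5 tilt 12.0 yaw 10.6 | F lid 7.8 0.2 0.7 | t 14.45 grip 55.0
(-151, 12.2, 1.5, 9) shift cm [-0.06 -0.03  0.56] turn [ 0.001 -0.053 -0.002]
tip x -150.3 y 11.9 z 2.5 tilt 12.0 yaw 10.6 | F lid 7.8 0.2 0.7 | t 14.45 grip 55.0
(-151.5, 12.2, 1, 6) shift cm [-0.12 -0.03  1.07] turn [ 0.001 -0.106 -0.002]
```

```bash
python3 -m jog '[[1,0,0,0.1,0,-0.01,0],[1,-0.02,0,0.2,0,-0.02,0],[1,-0.04,0,0.3,0,-0.035,0],[1,-0.06,0,0.42,0,-0.045,0],[1,-0.06,0,0.48,0,-0.053,0]]'
python3 - <<'E'
from tgt import *
go(-151,12.2,2,6)
E
```

```text
t: 14.95
eef_pos: [0.5002, -0.0217, 0.0392]
orientation: [-0.007, 0.993, 0.092, 0.078]
contact_force: [7.6, 1.2, 0.4]
opening: 0.0551
grip_force: 54.9
tip x -151.1 y 11.9 z 2.2 tilt 9.0 yaw 10.6 | F lid 7.6 -0.3 0.4 | t 14.95 grip 54.9
(-151, 12.2, 2, 6) shift cm [ 0.03 -0.03  0.49] turn [ 0.001 -0.052 -0.002]
```

```bash
python3 -m jog '[[1,0,0,0.1,0,-0.01,0],[1,0,0,0.2,0,-0.02,0],[1,0,0,0.3,0,-0.032,0],[1,0.01,0,0.4,0,-0.042,0],[1,0.01,0,0.47,0,-0.052,0]]'
python3 - <<'E'
from tgt import *
go(-151.3,12.2,2,3)
E
```

```text
t: 15.45
eef_pos: [0.5009, -0.0215, 0.0345]
orientation: [-0.005, 0.994, 0.092, 0.052]
contact_force: [7.7, 1.2, -1.9]
opening: 0.0549
grip_force: 55.0
tip x -151.3 y 11.9 z 2.1 tilt 6.0 yaw 10.6 | F lid 7.8 -0.3 -1.9 | t 15.45 grip 55.0
(-151.3, 12.2, 2, 3) shift cm [ 0.03 -0.03  0.48] turn [ 0.001 -0.052 -0.002]
```

```bash
python3 -m jog '[[1,0,0,0.1,0,-0.01,0],[1,0,0,0.2,0,-0.02,0],[1,0,0,0.3,0,-0.032,0],[1,0,0,0.4,0,-0.042,0],[1,0,0,0.48,0,-0.052,0]]'
python3 - <<'E'
from tgt import *
go(-151.3,12.2,1.5,0)
E
```

```text
t: 15.95
eef_pos: [0.5014, -0.0214, 0.0297]
orientation: [-0.002, 0.995, 0.092, 0.026]
contact_force: [7.5, 0.1, -0.9]
opening: 0.0551
grip_force: 55.0
tip x -151.6 y 11.9 z 1.9 tilt 3.0 yaw 10.6 | F lid 7.4 -1.3 -0.9 | t 15.95 grip 55.0
(-151.3, 12.2, 1.5, 0) shift cm [ 0.06 -0.03  0.52] turn [ 0.001 -0.053 -0.002]
```

```bash
python3 -m jog '[[1,0,0,0.1,0,-0.01,0],[1,0,0,0.2,0,-0.02,0],[1,0,0,0.3,0,-0.032,0],[1,0.02,0,0.4,0,-0.042,0],[1,0.02,0,0.48,0,-0.052,0]]'
python3 - <<'E'
from tgt import *
now()
E
```

```text
t: 16.45
eef_pos: [0.5018, -0.0214, 0.0249]
orientation: [0.0, 0.996, 0.092, 0.0]
contact_force: [6.4, 1.9, -0.3]
opening: 0.055
grip_force: 55.1
tip x -151.7 y 11.9 z 1.8 tilt 0.0 yaw 10.6 | F lid 6.6 0.7 -0.3 | t 16.45 grip 55.1
```

```bash
python3 -m jog '[[1,0.02,0,0.05,0,0,0],[1,0.05,0,0.1,0,0,0],[1,0.05,0,0.15,0,0,0],[1,0.05,0,0.15,0,0,0],[0.9,0.05,0,0.15,0,0,0]]'
python3 -m jog '[[0.3,0,0,0,0,0,0],[0.1,0,0,0,0,0,0],[0.1,0,0,0,0,0,0],[0.1,0,0,-1,0,0,0],[0.1,0,0,-4,0,0,0]]'
python3 -m jog '[[0.1,0,0,-4,0,0,0],[0.1,0,0,-8,0,0,0],[0.1,0,0,-11,0,0,0],[0.1,0,0,-13,0,0,0],[0.1,0,0,-13,0,0,0]]'
python3 - <<'E'
from tgt import *
s=sense();w=capture("wrist");cv2.imwrite("pics/w6.png",w["pixels"][...,::-1])
P=cloud(w,s);d=P-np.r_[O,0];x=d@lx*1000;y=d@ly*1000;z=P[...,2]*1000
h=cv2.cvtColor(w['pixels'],cv2.COLOR_RGB2HSV);m=(h[...,0]>95)&(h[...,0]<122)&(h[...,1]>140)&(z>40)&(z<60)&(x>-125)&(x<0)&(abs(y-12)<40)
e=m&(cv2.erode(m.astype(np.uint8),np.ones((5,5)))>0);k=np.linalg.lstsq(np.c_[x[e],y[e],np.ones(e.sum())],z[e],rcond=None)[0]
print('slopes',k[:2],'z',np.median(z[e]),cv2.minAreaRect(np.c_[x[m],y[m]].astype(np.float32)),now()[0])
E
```

```text
t: 16.95
eef_pos: [0.5022, -0.0212, 0.0241]
orientation: [0.0, 0.996, 0.092, 0.001]
contact_force: [-1.5, 2.2, 13.6]
opening: 0.0551
grip_force: 56.7
t: 17.45
eef_pos: [0.5002, -0.0209, 0.0618]
orientation: [-0.001, 0.996, 0.092, -0.002]
contact_force: [0.9, -1.1, -0.4]
opening: 0.0769
grip_force: 0.0
t: 17.95
eef_pos: [0.5026, -0.0213, 0.1966]
orientation: [0.001, 0.996, 0.092, 0.002]
contact_force: [0.5, -0.2, -0.6]
opening: 0.077
grip_force: 0.0
tip x -151.5 y 12.0 z 171.4 tilt 0.1 yaw 10.6 | F lid -1.0 -0.2 -0.1 | t 18.00 grip 0.0
slopes [-0.00283506  0.00045335] z 49.17533931439194 ((-61.654415130615234, 12.32789421081543), (55.65028762817383, 101.55697631835938), 89.84019470214844) [ 0.50201715 -0.02120475  0.1946107 ]
```

View pics/w6.png

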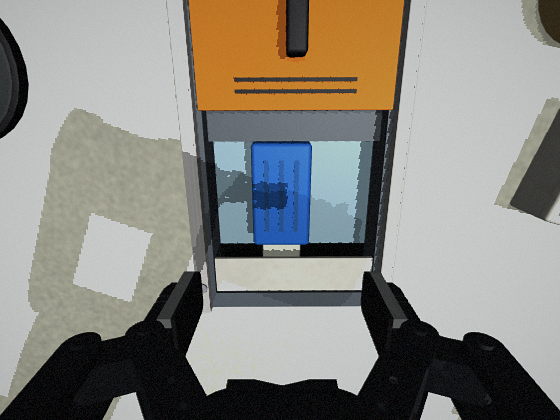

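```bash
python3 -m jog '[[0,4,0.3,0,0,0,0],[0,8,0.6,1,0,0,0],[0,12,1,4,0,0,0],[0,15.5,1.15,8,0,0,0],[0,15.5,1.15,9.5,0,0,0]]' 40
python3 -m jog '[[0.4,0,0,2,0,0,0],[0.6,0,0,3.3,0,0,0],[1,0,0,3.3,0,0,0],[1,0,0,3.3,0,0,0],[1,0,0,3.3,0,0,0]]'
python3 - <<'E'
from tgt import *
now()
E
```

```text
t: 18.5
eef_pos: [0.6568, -0.0033, 0.0922]
orientation: [-0.001, 0.996, 0.093, -0.003]
contact_force: [-2.4, -0.4, 0.3]
opening: 0.0856
grip_force: 0.0
t: 19.0
eef_pos: [0.6565, -0.0039, 0.0664]
orientation: [0.0, 0.996, 0.092, 0.001]
contact_force: [-2.3, 0.9, -1.8]
opening: 0.0148
grip_force: 39.4
tip x 3.5 y 0.3 z 43.2 tilt 0.1 yaw 10.6 | F lid -2.1 1.3 -1.8 | t 19.00 grip 39.4
```

```bash
python3 -m jog '[[1,-1,0,0,0,0,0],[1,-3,0,0,0,0,0],[1,-5.5,0,0,0,0,0],[1,-8,0,0,0,0,0],[1,-10,0,0,0,0,0]]'
python3 -m jog '[[1,-2,0,0,0,0,0],[1,-4,0,0,0,0,0],[1,-5.5,0,0,0,0,0],[1,-6.2,0,0,0,0,0],[1,-6.2,0,0,0,0,0]]'
```

```text
t: 19.5
eef_pos: [0.5572, -0.0229, 0.0663]
orientation: [0.001, 0.996, 0.092, 0.001]
contact_force: [5.1, -1.5, 4.1]
opening: 0.0152
grip_force: 41.2
t: 20.0
eef_pos: [0.4964, -0.0345, 0.0663]
orientation: [0.001, 0.996, 0.092, 0.001]
contact_force: [-2.2, -3.5, 6.9]
opening: 0.0153
grip_force: 41.5
```

```bash
python3 -m jog '[[1,-0.2,0,0,0,0,0],[1,-0.4,0,0,0,0,0],[1,-0.6,0,0,0,0,0],[1,-0.8,0,0,0,0,0],[1,-0.8,0,0,0,0,0]]'
```

```text
t: 20.5
eef_pos: [0.4905, -0.0356, 0.0663]
orientation: [0.001, 0.996, 0.092, 0.002]
contact_force: [11.5, -2.7, 2.1]
opening: 0.015
grip_force: 41.0
```

```bash
python3 -m jog '[[1,-0.1,0,0,0,0,0],[1,-0.15,0,0,0,0,0],[1,-0.15,0,0,0,0,0],[1,-0.15,0,0,0,0,0],[1,-0.15,0,0,0,0,0]]'
python3 -m jog '[[0.8,0.1,0,0,0,0,0],[0.3,0.2,0,0,0,0,0],[0,0.2,0,0,0,0,0],[0,0.2,0,-2,0,0,0],[0,0.2,0,-6,0,0,0]]'
python3 -m jog '[[0,0,0,-3,0,0,0],[0,0,0,-7,0,0,0],[0,0,0,-9,0,0,0],[0,0,0,-9,0,0,0],[0,0,0,-9,0,0,0]]'
python3 - <<'E'
from tgt import *
now();s=sense();w=capture("wrist");cv2.imwrite("pics/w7.png",w["pixels"][...,::-1])
P=cloud(w,s);d=P-np.r_[O,0];x=d@lx*1000;y=d@ly*1000;z=P[...,2]*1000
h=cv2.cvtColor(w['pixels'],cv2.COLOR_RGB2HSV);m=(h[...,0]>4)&(h[...,0]<20)&(h[...,1]>170)&(h[...,2]>80)&(abs(z-60)<5)&(abs(y)<85)
print('cover x',np.percentile(x[m],[.5,99.5]))
E
```

```text
t: 21.0
eef_pos: [0.4904, -0.0356, 0.0664]
orientation: [0.001, 0.996, 0.092, 0.004]
contact_force: [26.7, 1.7, -7.2]
opening: 0.0148
grip_force: 39.7
t: 21.5
eef_pos: [0.4878, -0.0347, 0.1233]
orientation: [-0.001, 0.996, 0.092, -0.003]
contact_force: [0.8, -0.8, 0.8]
opening: 0.0735
grip_force: 0.0
t: 22.0
eef_pos: [0.4893, -0.0351, 0.2147]
orientation: [-0.0, 0.996, 0.092, -0.0]
contact_force: [-0.0, 0.2, -0.3]
opening: 0.0858
grip_force: 0.0
tip x -166.6 y 0.8 z 191.8 tilt -0.0 yaw 10.6 | F lid 0.0 0.2 -0.3 | t 22.00 grip 0.0
cover x [-150.41956267  -12.64287651]
```

View pics/w7.png

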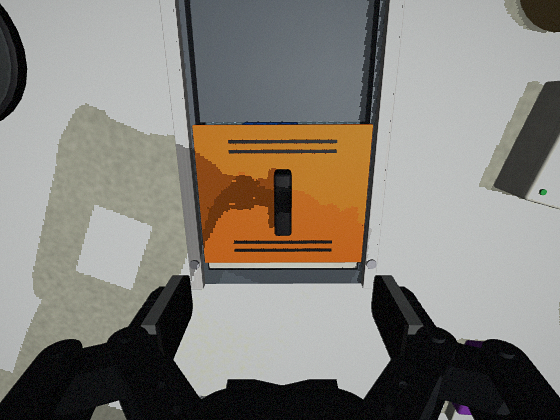

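```bash
python3 -c "
from plant import *
print(sign_off())"
```

```text
the job is handed in; nothing more can be done
None
```

The job is handed in at about 22 s: in the last checks the blue brick lay flat in the compartment, nose under the ledge and within about 1 mm of its seat lengthwise, and the cover was shut against its stop with the gripper clear; `sign_off()` returned no verdict.

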